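Slide a board carrier under the height gate

ROBOT

A 7-joint arm with a two-finger parallel gripper is mounted at the origin on a cart in front of the work surface, level with it; the furniture and walls round the work are solid. World frame = base frame: x ahead of the robot, y to its left, z up, the work surface at z = 0. Lengths are in m, angles in rad, forces in N, time in s.
With the tool pointing down it reaches from about 0.425 to 0.925 m from the base axis. Payload 6.8 kg.
Tool frame: the origin (TCP) lies on the centre line of the jaws, within the pads' length; the fingertips stand 19 mm ahead of it and the grasp point (between the pads) is the TCP (bot.tcp_to_tips is the distance from the TCP to the fingertips, in m); x points along the fingers, y is the direction in which the jaws open and shut, and the axes are right-handed (so a half turn about x gives the same grasp; the last joint's range is limited). The gripper opens to 85 mm and grips with 20 to 120 N. Pads are 22 mm wide; open, the fingers measure 114 mm over their backs; the gripper's body (76 mm by 85 mm) begins 54 mm behind the grasp point. The pads swing forward as they close: fully open they stand 13 mm farther back than shut.
Start: joints at [-1.282, 0.477, 0.022, 1.555, -0.011, 1.109, -0.083], TCP at [0.261, 0.623, 0.25] pointing down, gripper open.
Joint ranges: [-2.96, 2.96], [-0.34, 2.1], [-1.41, 1.46], [0.24, 2.44], [-1.37, 4.51], [0.17, 1.92], [-2.96, 2.96]. Speed limits (rad/s): [2.39, 2.39, 3.14, 3.14, 3.14, 3.14, 3.14].

INTERFACE

Orientations are given as a unit quaternion [w, x, y, z].
In Python, from station import status, eyes, bot gives the robot as it stands.
- The arm moves only by the tool apply_moves, never from a script. Its arguments are lists of equal length, an entry for each row: "travel": the shift along the tool's x, y, z in cm, a list of three; "turn": the turn, a rotation vector about the tool's x, y, z in rad, a list of three; "grip": the closure, from 0 (fully open) to 1 (shut). In form: {"travel": [[tx, ty, tz], ...], "turn": [[wx, wy, wz], ...], "grip": [grip, ...]}. A call has 1 to 8 rows; each row shifts and turns the pose as measured when the row begins, along the tool's axes as they then stand; what a row does not reach is not made up. A row lasts 1/12 s, in which the tool goes at most 41.7 mm and 7.16 degrees, less where a joint would pass 70% of its speed; a pose out of reach is approached as far as the arm can. A call is refused whole if a number of a shift passes 4.17 or a number of a turn 0.125, either way. A call with a gripper value outside its range is refused whole. The fingers move at their own pace and stop on an object; "newtons" is the grip in N (left out, the last holds). Time passes only in rows, so rows that do not move let the fingers close. It gives the time, the measured TCP pose, the force and the opening at its end, in the units of the state.
- status.get_obs(): the state, without advancing time (a new reading comes with each control period).
- eyes.read_camera(name): name is "side" or "top" or "wrist"; returns the picture (400x640x3 uint8, red, green, blue); there is no depth.
- eyes.calibration(name): a dict with "intrinsics" (3x3 intrinsics, pixels), "distortion" ([k1, k2, p1, p2, k3] as OpenCV has them; the pictures are not rectified), "xyz" and "attitude" of the camera in the world; the wrist camera has in their place "T_tool_cam" (4x4, takes a point from camera to tool coordinates, whose origin is the TCP and whose axes are the tool frame's). Camera axes: x right, y down, z forward; pixel columns grow to the right and rows downward; lengths in m; the calibration is good to about 2 mm. A picture is of the moment at which its call begins: read the wrist's pose just before it. calibration takes no time and is no camera call.
- bot.hand_in(): hands the job in, once; it reports no verdict.
Trained networks look in the newest picture that a camera, given by its name, has taken for a name from the list of things; names that differ only in an ending like _2 or _b are one class to them, and where a whole thing is asked for, a point or a joint stands for the part that bears it (a point fixed in the world has none). Each returns a list of dicts, best first, with "score" (0 to 1); they miss things now and then, are a little off and sometimes report something else, mostly with a low value. They report only what shows in the picture. A call takes as long as a camera call. They do not tell look-alikes from the thing itself.
- eyes.masks_of(thing, camera): "region" (400x640 bool, what is visible of it) and "rect" ([left, top, right, bottom] in pixels, round what is visible of it).
The state is a dict: "t": time; "q": joint angles; "joint_vel": joint speeds; "joint_torque": joint torques, N m; "eef_pos": TCP position; "tool_rot": TCP orientation; "contact_force": force on the tool from outside, world axes, zero at the start; "torque": the same for the moment, N m; "gripper_width": opening from 0.0 (shut) to 1.0 (fully open).
Only numpy, scipy, OpenCV 4.12 (cv2) and the standard library are available. Lean on these libraries where they do the work, as an engineer would, in place of code of your own. Each camera call takes 0.05 s, during which the arm holds its last target. There are 200 camera calls.

TASK

Check the loaded board carrier in the height gate: with the fingertips, push it along the bench, in under the gate's low crossbar, until its leading edge is fully home and square against the gate's end stop. Keep the carrier flat on the bench all the way, never lifting or tipping it, and leave the paste tin and the nozzle beside the gate where they stand.

Things in the scene. Friction and masses are not known exactly. Their poses are not given: they have to be found in the camera images.
- carrier: Loose board carrier: flat aluminium frame, 120 mm long (its x), 96 mm wide (y), 12 mm high with square sides, about 0.25 kg; green circuit board in it, tallest parts 15 mm above the bench. Too wide to grip. Origin: centre of its underside; z up. It starts before the gate's mouth, often to one side and turned up to 0.3 rad; its +x edge leads, towards the gate.
- gate: Height gate, fixed to the bench. Origin: on the bench under the middle of its crossbar; +x is the way a carrier is pushed in, z up. Steel crossbar 40 mm deep (x), 154 mm long (y), underside 20 mm, top 34 mm up; thumb nuts on its ends reach 48 mm. A carrier fully home has its origin at this origin, its trailing edge at x = -60 mm, in front of the bar.
- tin: Bystander: round white tin, 50 mm across and 24 mm high, loose, on the gate's +y side. Origin: centre of its underside.
- nozzle: Bystander: small grey metal hot-air nozzle, 25 x 31 x 40 mm, loose, standing on the gate's -y side. Origin: centre of its underside.
- mouth (a point): Start of the gate's two parallel side rails, midway between them on the bench: 50 mm before the gate's origin (x = -50 mm). The rails are 14 mm high, 110 mm apart inside, and run on to the end stop. In front of this point short flared guides of the same height widen the mouth to about 135 mm at x = -82 mm.
- stop (a point): Middle of the near face of the gate's end stop, 11 mm above the bench: a dark steel block 22 mm high right across the far end, its face at gate x = +60 mm. Axes as the gate's.
There are look-alikes about, which are no part of the job. Of the things shaped like the carrier, the aluminium one is meant. Of the things that look like the gate, the larger one is meant.

How it is judged:
By the outcome, as a careful person would: the job done as asked, in the order asked, and still so for the second after the job is handed in, with the robot touching nothing.
It also fails if it takes over 48 s, if anything falls off the work surface, if the arm or the gripper's body presses on something with over 40 N, if the wrist force passes 120 N, or if a joint passes its speed limit or range.

## Working session

There is one attempt and no reset: what is moved stays moved. The work goes in short steps, Python scripts to look and compute and a tool call to move; the robot and the scene stay as the last step left them, time stands still between calls to the robot, and variables do not carry over. Pictures are saved under pics/ and viewed, about 8 in all and at most 12, crops included, and the job is handed in when it is done.

Besides the shell and the picture viewer there is one more tool, called after "Call:" by a JSON object that holds its "name" and its "arguments", one argument or row to a line. apply_moves: Moves the arm, as the interface text tells. Its arguments: {"type":"object","properties":{"travel":{"type":"array"},"turn":{"type":"array"},"grip":{"type":"array"},"newtons":{"type":"number"}},"required":["travel","turn","grip"]}

```bash
mkdir -p pics
cat > h.py <<'E'
import numpy as np, cv2
from scipy.spatial.transform import Rotation as R
from station import status, eyes, bot
def rot(a):
    a=np.array(a)
    return a if a.shape==(3,3) else R.from_quat(a,scalar_first=True).as_matrix()
def cam(name):
    c=eyes.calibration(name); K=np.array(c["intrinsics"]);D=np.array(c["distortion"])
    if "T_tool_cam" in c:
        o=status.get_obs();T=np.eye(4);T[:3,:3]=rot(o["tool_rot"]);T[:3,3]=o["eef_pos"];T=T@np.array(c["T_tool_cam"])
        return K,D,T[:3,:3],T[:3,3]
    return K,D,rot(c["attitude"]),np.array(c["xyz"])
def pix2w(C,px,z):
    K,D,Rm,t=C
    u=cv2.undistortPoints(np.array(px,float).reshape(-1,1,2),K,D)[:,0]
    d=np.c_[u,np.ones(len(u))]@Rm.T
    return t+d*((z-t[2])/d[:,2])[:,None]
def w2pix(C,P):
    K,D,Rm,t=C
    P=(np.array(P,float)-t)@Rm
    return cv2.projectPoints(P.reshape(-1,1,3),np.zeros(3),np.zeros(3),K,D)[0][:,0]
def save(im,f): cv2.imwrite(f,cv2.cvtColor(im,cv2.COLOR_RGB2BGR))
E
python3 - <<'E'
from h import *
o=status.get_obs();print(o)
for n in["top","side"]:
    C=cam(n);save(eyes.read_camera(n),f"pics/{n}0.png");print(n,eyes.calibration(n))
    for th,z in[("carrier",.012),("gate",.02),("tin",.024),("nozzle",.04)]:
        for m in eyes.masks_of(th,n)[:3]:
            ys,xs=np.nonzero(m["region"]);print(n,th,round(m["score"],2),m["rect"],pix2w(C,[[xs.mean(),ys.mean()]],z).round(3))
E
```

```text
{'t': 0.0, 'q': array([-1.2820995 ,  0.47783804,  0.02236722,  1.55647837, -0.0115243 ,
        1.10928845, -0.08309933]), 'joint_vel': array([ 5.53248947e-05,  1.52677281e-06, -1.31598365e-03, -6.97430119e-04,
       -6.88743712e-04,  8.85284063e-04,  9.06251086e-04]), 'joint_torque': array([-6.01604224e-04, -5.96457911e+01,  1.60777163e+00, -2.81202418e+01,
        1.24399335e-02,  9.17419209e-03, -1.58354209e-05]), 'eef_pos': array([0.26066632, 0.62202021, 0.24928941]), 'tool_rot': array([ 0.69314962,  0.1387143 ,  0.69331957, -0.14003544]), 'contact_force': array([-0.28970558,  0.0533412 ,  0.06498683]), 'torque': array([-0.01136044, -0.0248729 , -0.01582186]), 'gripper_width': 1.0004277555794605}
top {'intrinsics': array([[374.59299627,   0.        , 317.77316167],
       [  0.        , 374.59299627, 202.62357146],
       [  0.        ,   0.        ,   1.        ]]), 'distortion': array([0.00597075, 0.        , 0.        , 0.        , 0.        ]), 'xyz': array([ 0.49372358, -0.20920949,  1.0395634 ]), 'attitude': array([-0.02487937,  0.716438  , -0.69696758,  0.01827004])}
top 
[... 657 characters left out ...]
95042057],
       [  0.        ,   0.        ,   1.        ]]), 'distortion': array([-0.00718011,  0.        ,  0.        ,  0.        ,  0.        ]), 'xyz': array([ 0.23584685, -0.96287748,  0.67499022]), 'attitude': array([-0.43031035,  0.88132989, -0.17213837,  0.09197289])}
side carrier 0.81 [271.1, 219.8, 327.1, 257.3] [[ 0.471 -0.314  0.012]]
side carrier 0.81 [271.8, 164.4, 320.3, 194.0] [[ 0.546 -0.084  0.012]]
side carrier 0.62 [233.9, 291.1, 313.4, 358.8] [[ 0.346 -0.504  0.012]]
side gate 0.59 [325.6, 125.9, 366.2, 151.1] [[0.777 0.059 0.02 ]]
side tin 0.73 [352.6, 171.6, 366.2, 187.1] [[ 0.709 -0.16   0.024]]
side nozzle 0.51 [374.7, 240.9, 382.3, 253.4] [[ 0.617 -0.428  0.04 ]]
```

View pics/top0.png

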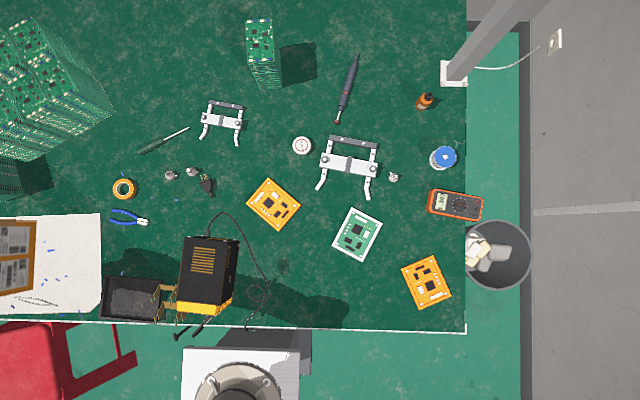

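View pics/side0.png

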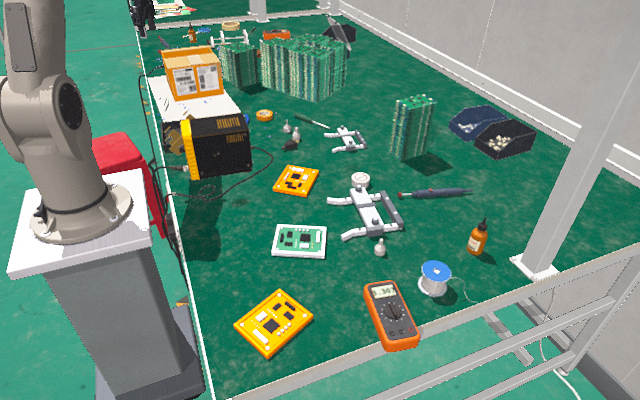

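The top view shows the aluminium carrier with its green board at (357,233). The large gate has its bar at about (348,160) and its stop at about (353,140). The tin is at (302,146) and the nozzle at (393,177). The orange carriers and the small gate at (222,122) are look-alikes.

Run:
```python
from h import *
print(eyes.calibration("wrist"))
C=cam("top");im=cv2.imread("pics/top0.png")
eyes.read_camera("top")
for m in eyes.masks_of("carrier","top"):
    if m["rect"][0]>320 and m["rect"][0]<345:
        ys,xs=np.nonzero(m["region"]);P=pix2w(C,np.c_[xs,ys],.012)[:,:2]
        r=cv2.minAreaRect((P*1000).astype(np.float32));print(r,cv2.boxPoints(r).round())
for m in eyes.masks_of("gate","top")[:1]:
    ys,xs=np.nonzero(m["region"]);P=pix2w(C,np.c_[xs,ys],.02)[:,:2]
    r=cv2.minAreaRect((P*1000).astype(np.float32));print(r,cv2.boxPoints(r).round())
cv2.imwrite("pics/crop1.png",cv2.resize(im[122:267,300:405],None,fx=4,fy=4,interpolation=cv2.INTER_CUBIC))
```

```text
{'intrinsics': array([[329.84792427,   0.        , 321.43191711],
       [  0.        , 329.84792427, 196.55235001],
       [  0.        ,   0.        ,   1.        ]]), 'distortion': array([-0.06035119,  0.        ,  0.        ,  0.        ,  0.        ]), 'T_tool_cam': array([[ 5.36241124e-04, -3.06996359e-01,  9.51710538e-01,
        -1.24750288e-01],
       [ 9.99997124e-01,  2.38955018e-03,  2.07356767e-04,
        -2.72345086e-05],
       [-2.33781786e-03,  9.51707689e-01,  3.06996757e-01,
        -7.87283450e-02],
       [ 0.00000000e+00,  0.00000000e+00,  0.00000000e+00,
         1.00000000e+00]])}
((473.5500183105469, -306.76885986328125), (94.77747344970703, 118.63236999511719), 64.82009887695312) [[ 400. -324.]
 [ 507. -375.]
 [ 547. -289.]
 [ 440. -239.]]
((660.0409545898438, -277.6230773925781), (155.3052215576172, 154.95413208007812), 80.40628051757812) [[ 571. -341.]
 [ 723. -367.]
 [ 749. -214.]
 [ 597. -188.]]
```

View pics/crop1.png

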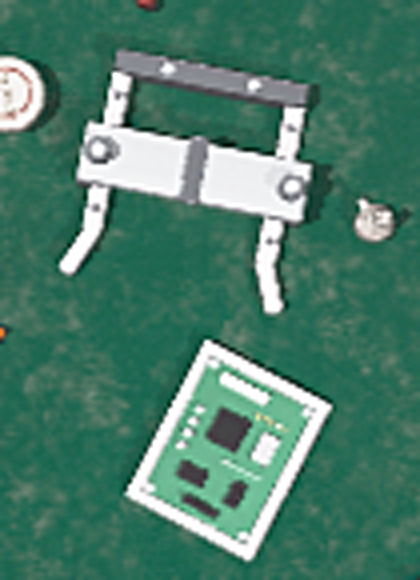

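Run:
```python
from h import *
o=status.get_obs();print(rot(o["tool_rot"]).round(3),o["eef_pos"],bot.tcp_to_tips,o["t"])
C=cam("top");f=lambda l,z:pix2w(C,np.array(l)/4+[300,122],z)[:,:2]
b=f([(90,122),(312,162),(304,222),(78,180)],.034);print("bar",b.round(3),b.mean(0))
for i,j in((0,1),(3,2)):
    d=b[i]-b[j];print(np.hypot(*d),np.arctan2(-d[0],d[1]))
s=f([(117,72),(308,103)],.022);d=s[0]-s[1];print("stop",s,s.mean(0),np.arctan2(-d[0],d[1]))
c=f([(207,340),(331,405),(252,560),(126,493)],.012);print("car",c.round(3),c.mean(0));d=c[0]-c[3];print(np.arctan2(d[1],d[0]));d=c[1]-c[2];print(np.arctan2(d[1],d[0]))
```

```text
[[ 0.     0.387  0.922]
 [ 0.     0.922 -0.387]
 [-1.     0.     0.   ]] [0.26090578 0.62255521 0.25030667] 0.019 0.65
bar [[ 0.691 -0.208]
 [ 0.668 -0.359]
 [ 0.627 -0.354]
 [ 0.652 -0.201]] [ 0.6596048  -0.28040122]
0.15249424186125873 -0.15398684263432216
0.1550365863304832 -0.15869909459130824
stop [[ 0.72901214 -0.22556844]
 [ 0.71087524 -0.35697008]] [ 0.71994369 -0.29126926] -0.137159760797296
car [[ 0.547 -0.292]
 [ 0.505 -0.378]
 [ 0.398 -0.326]
 [ 0.441 -0.239]] [ 0.47266073 -0.30893269]
-0.46274782788833424
-0.4520109737822754
```

Call:
{"name": "apply_moves", "arguments": {
  "travel": [
    [-0.6,-2.95,2.8],
    [-0.6,-2.95,2.8],
    [-0.6,-2.95,2.8],
    [-0.6,-2.95,2.8],
    [-0.6,-2.95,2.8],
    [-0.6,-2.95,2.8],
    [-0.6,-2.95,2.8],
    [-0.6,-2.95,2.8]
  ],
  "turn": [
    [0,0,0],
    [0,0,0],
    [0,0,0],
    [0,0,0],
    [0,0,0],
    [0,0,0],
    [0,0,0],
    [0,0,0]
  ],
  "grip": [0.3,0.3,0.3,0.3,0.3,0.3,0.3,0.3]
}}

```text
t: 1.32
eef_pos: [0.3729, 0.32, 0.2955]
tool_rot: [0.693, 0.134, 0.696, -0.132]
contact_force: [0.2, 0.4, 1.1]
gripper_width: 0.696
```

Call:
{"name": "apply_moves", "arguments": {
  "travel": [
    [0,-2.6,3.0],
    [0,-2.6,3.0],
    [0,-2.6,3.0],
    [0,-2.8,2.7],
    [0,-2.8,2.7],
    [0,-2.8,2.7],
    [0,-3.4,2.2],
    [0,-3.4,2.2]
  ],
  "turn": [
    [0,0,0],
    [0,0,0],
    [0,0,0],
    [0,0,0],
    [0,0,0],
    [0,0,0],
    [0,0,0],
    [0,0,0]
  ],
  "grip": [0.3,0.3,0.3,0.3,0.3,0.3,0.3,0.3]
}}

```text
t: 1.98
eef_pos: [0.4922, 0.0135, 0.2985]
tool_rot: [0.696, 0.137, 0.693, -0.129]
contact_force: [1.2, 0.5, -0.5]
gripper_width: 0.699
```

Call:
{"name": "apply_moves", "arguments": {
  "travel": [
    [0,-3.4,2.2],
    [0,-3.4,2.2],
    [0,-3.4,2.2],
    [0,-3.4,2.2],
    [0,-3.4,2.2],
    [0,-3.4,2.2]
  ],
  "turn": [
    [0,0,0],
    [0,0,0],
    [0,0,0],
    [0,0,0],
    [0,0,0],
    [0,0,0]
  ],
  "grip": [0.3,0.3,0.3,0.3,0.3,0.3]
}}

```text
t: 2.48
eef_pos: [0.5395, -0.2319, 0.2985]
tool_rot: [0.698, 0.137, 0.691, -0.127]
contact_force: [1.4, -0.1, -0.2]
gripper_width: 0.7
```

Run:
```python
from h import *
o=status.get_obs();print(o["t"],o["q"].round(2),o["eef_pos"].round(4),rot(o["tool_rot"]).round(3))
```

```text
2.4833 [-0.14  0.31  0.57  1.75 -0.2   1.13  1.69] [ 0.5395 -0.2319  0.2985] [[ 0.012  0.367  0.93 ]
 [ 0.013  0.93  -0.367]
 [-1.     0.016  0.007]]
```

Call:
{"name": "apply_moves", "arguments": {
  "travel": [
    [0,-3.8,-0.8],
    [0,-3.8,-0.8],
    [0,-3.8,-0.8],
    [0,-3.8,-0.8],
    [0,-3.8,-0.8],
    [0,0,0],
    [0,0,0],
    [0,0,0]
  ],
  "turn": [
    [0,0,0],
    [0,0,0],
    [0,0,0],
    [0,0,0],
    [0,0,0],
    [0.12,0,0],
    [0.12,0,0],
    [0.12,0,0]
  ],
  "grip": [0.3,0.3,0.3,0.3,0.3,0.3,0.3,0.3]
}}

```text
t: 3.15
eef_pos: [0.4232, -0.4146, 0.2968]
tool_rot: [0.662, 0.262, 0.653, -0.256]
contact_force: [0.5, -0.0, 0.1]
gripper_width: 0.704
```

Call:
{"name": "apply_moves", "arguments": {
  "travel": [
    [2,0,0],
    [2,0,0],
    [2,0,0],
    [2,0,0],
    [2,0,0],
    [2,0,0],
    [2,0,0],
    [1,0,0]
  ],
  "turn": [
    [0.12,0,0],
    [0.12,0,0],
    [0.12,0,0],
    [0.12,0,0],
    [0.12,0,0],
    [0.12,0,0],
    [0.12,0,0],
    [0.12,0,0]
  ],
  "grip": [0.3,0.3,0.3,0.3,0.3,0.3,0.3,0.3]
}}

```text
t: 3.82
eef_pos: [0.428, -0.4184, 0.1464]
tool_rot: [0.461, 0.548, 0.447, -0.536]
contact_force: [-0.6, 0.4, 0.6]
gripper_width: 0.699
```

Run:
```python
from h import *
o=status.get_obs();M=rot(o["tool_rot"]);print(o["t"],o["q"].round(2),o["eef_pos"].round(4),M.round(3),np.arctan2(M[1,2],M[0,2]),o["contact_force"])
```

```text
3.8167 [ 0.08  0.6   0.84  1.89 -0.59  0.89  1.03] [ 0.428  -0.4184  0.1464] [[ 0.026  0.984 -0.174]
 [-0.004 -0.174 -0.985]
 [-1.     0.026 -0.001]] -1.7461150200695088 [-0.56467467  0.36035628  0.59949952]
```

Call:
{"name": "apply_moves", "arguments": {
  "travel": [
    [3,0,0],
    [3,0,0],
    [3,0,0],
    [2,0,0],
    [0,0,0]
  ],
  "turn": [
    [0.092,0,-0.026],
    [0.092,0,0],
    [0.092,0,0],
    [0,0,0],
    [0,0,0]
  ],
  "grip": [0.3,0.3,0.3,0.3,0.3]
}}

```text
t: 4.23
eef_pos: [0.4312, -0.4174, 0.0302]
tool_rot: [0.37, 0.603, 0.371, -0.602]
contact_force: [-0.1, 0.4, -0.2]
gripper_width: 0.697
```

```bash
cat > st.py <<'E'
from h import *
import sys
o=status.get_obs();M=rot(o["tool_rot"]);p=o["eef_pos"]
print("t",round(o["t"],2),"p",p.round(4),"toolx",M[:,0].round(3),"head",np.arctan2(M[1,2],M[0,2]).round(3),"F",o["contact_force"].round(1),"q",o["q"].round(2))
for n in sys.argv[1:]:
    im=eyes.read_camera(n)
    if n=="wrist": save(im,f"pics/w{o['t']:.2f}.png");print(f"pics/w{o['t']:.2f}.png");continue
    C=cam(n)
    for m in eyes.masks_of("carrier",n):
        ys,xs=np.nonzero(m["region"]);P=pix2w(C,np.c_[xs,ys],.012)[:,:2]
        c=P.mean(0)
        if c[0]>.4 and c[1]<-.15:
            r=cv2.minAreaRect((P*1000).astype(np.float32));b=cv2.boxPoints(r)
            e=[b[1]-b[0],b[2]-b[1]];e=max(e,key=np.linalg.norm);e=e*np.sign(e[0])
            print(n,"carrier",m["score"],np.round(r[0]),np.round(r[1]),"yaw",np.arctan2(e[1],e[0]).round(3))
            g=np.array([.6596,-.2804]);a=-.16;d=np.array(r[0])/1000-g;print(" in gate",(d@[np.cos(a),np.sin(a)]).round(4),(d@[-np.sin(a),np.cos(a)]).round(4),(np.arctan2(e[1],e[0])-a).round(3))
E
python3 st.py wrist
```

```text
t 4.23 p [ 0.4312 -0.4174  0.0302] toolx [ 0.     0.002 -1.   ] head -2.04 F [-0.1  0.4 -0.2] q [ 0.13  0.8   0.76  1.92 -0.8   0.76  0.89]
pics/w4.23.png
```

Call:
{"name": "apply_moves", "arguments": {
  "travel": [
    [0.4,0,0],
    [0.4,0,0],
    [0,0,0]
  ],
  "turn": [
    [0,0,0],
    [0,0,0],
    [0,0,0]
  ],
  "grip": [0.3,0.3,0.3]
}}

```text
t: 4.53
eef_pos: [0.4332, -0.4196, 0.0267]
tool_rot: [0.372, 0.604, 0.369, -0.601]
contact_force: [-0.7, -0.4, -0.6]
gripper_width: 0.7
```

View pics/w4.23.png

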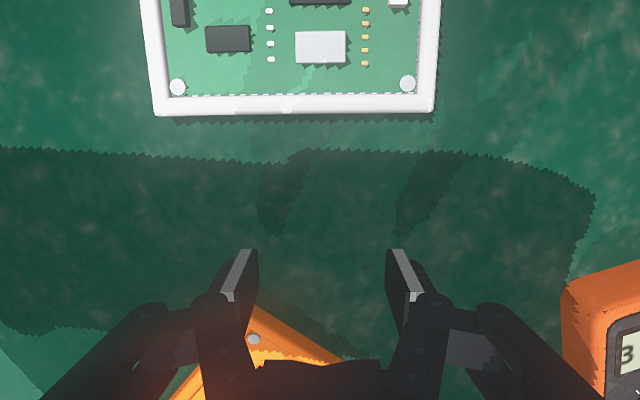

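Call:
{"name": "apply_moves", "arguments": {
  "travel": [
    [0.3,-0.3,-1.0],
    [0.2,-0.3,-1.0],
    [0.1,0,0],
    [0.0,0,0]
  ],
  "turn": [
    [0,0,0],
    [0,0,0],
    [0,0,0],
    [0,0,0]
  ],
  "grip": [0.3,0.3,0.3,0.3]
}}

```text
t: 4.87
eef_pos: [0.4391, -0.398, 0.0235]
tool_rot: [0.374, 0.605, 0.368, -0.599]
contact_force: [0.6, -0.8, -0.1]
gripper_width: 0.701
```

```bash
python3 st.py top
```

```text
t 4.87 p [ 0.4391 -0.398   0.0235] toolx [ 0.011 -0.003 -1.   ] head -2.037 F [ 0.6 -0.8 -0.1] q [ 0.1   0.79  0.74  1.95 -0.82  0.72  0.88]
top carrier 0.96 [ 474. -306.] [ 96. 120.] yaw -0.457
 in gate -0.1791 -0.0551 -0.297
top carrier 0.74 [ 662. -279.] [156. 154.] yaw 1.419
 in gate 0.0019 0.0021 1.579
```

Call:
{"name": "apply_moves", "arguments": {
  "travel": [
    [0.15,0,-1.4],
    [0,0,-1.2],
    [0,0,-0.8],
    [0,0,-0.4]
  ],
  "turn": [
    [0,0,-0.01],
    [0,0,0],
    [0,0,0],
    [0,0,0]
  ],
  "grip": [0.3,0.3,0.3,0.3]
}}

```text
t: 5.3
eef_pos: [0.4561, -0.3651, 0.0229]
tool_rot: [0.371, 0.603, 0.369, -0.602]
contact_force: [0.6, -0.2, -0.0]
gripper_width: 0.703
```

```bash
python3 st.py wrist top
```

```text
t 5.3 p [ 0.4561 -0.3651  0.0229] toolx [ 0.002 -0.001 -1.   ] head -2.041 F [ 0.6 -0.2 -0. ] q [ 0.03  0.79  0.75  1.96 -0.82  0.72  0.82]
pics/w5.30.png
top carrier 0.83 [ 476. -305.] [ 93. 117.] yaw -0.47
 in gate -0.1774 -0.0536 -0.31
```

Call:
{"name": "apply_moves", "arguments": {
  "travel": [
    [0.15,0,-0.2],
    [0,0.05,-0.6],
    [0,0.05,-0.6],
    [0,0.05,-0.6]
  ],
  "turn": [
    [0,0,0],
    [-0.03,0,0],
    [-0.03,0,0],
    [-0.03,0,0]
  ],
  "grip": [0.3,0.3,0.3,0.3]
}}

```text
t: 5.78
eef_pos: [0.4638, -0.3518, 0.022]
tool_rot: [-0.399, -0.584, -0.395, 0.586]
contact_force: [-0.4, -0.3, -1.7]
gripper_width: 0.696
```

```bash
python3 st.py wrist top
```

```text
t 5.78 p [ 0.4638 -0.3518  0.022 ] toolx [ 0.002 -0.007 -1.   ] head -1.95 F [-0.4 -0.3 -1.7] q [ 0.01  0.78  0.73  1.97 -0.8   0.7   0.87]
pics/w5.78.png
top carrier 0.68 [ 485. -289.] [ 90. 106.] yaw -0.397
 in gate -0.1713 -0.0364 -0.237
```

View pics/w5.78.png

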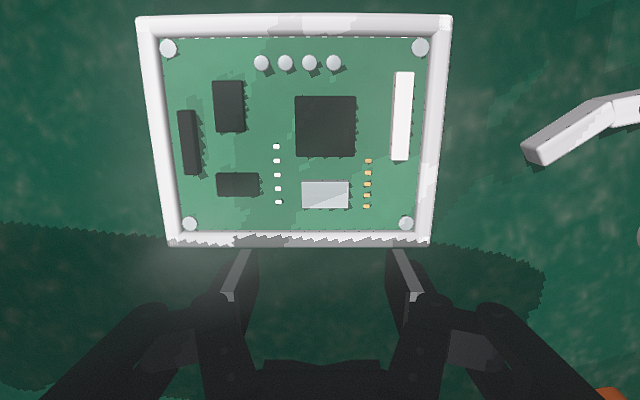

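Call:
{"name": "apply_moves", "arguments": {
  "travel": [
    [0,0.02,-0.6],
    [0,0.02,-0.6],
    [0,0.02,-0.6],
    [0,0.02,-0.6],
    [0,0.02,-0.6],
    [0,0.02,-0.6],
    [0,0.02,-0.5],
    [0,0,-0.2]
  ],
  "turn": [
    [-0.032,0,0],
    [-0.032,0,0],
    [-0.032,0,0],
    [-0.032,0,0],
    [-0.032,0,0],
    [-0.032,0,0],
    [-0.028,0,0],
    [0,0,0]
  ],
  "grip": [0.3,0.3,0.3,0.3,0.3,0.3,0.3,0.3]
}}

```text
t: 6.6
eef_pos: [0.4788, -0.3068, 0.0221]
tool_rot: [-0.467, -0.532, -0.462, 0.534]
contact_force: [0.4, -1.8, 0.1]
gripper_width: 0.701
```

```bash
python3 st.py wrist top
```

```text
t 6.6 p [ 0.4788 -0.3068  0.0221] toolx [ 0.003 -0.007 -1.   ] head -1.707 F [ 0.4 -1.8  0.1] q [-0.04  0.74  0.68  2.   -0.75  0.66  0.99]
pics/w6.60.png
top carrier 0.95 [ 503. -245.] [90. 70.] yaw 1.433
 in gate -0.1606 0.0103 1.593
```

Call:
{"name": "apply_moves", "arguments": {
  "travel": [
    [0,0,3.5],
    [-3.5,0,0],
    [-3.5,0,0],
    [0,0,0],
    [0,0,0],
    [0,0,0],
    [0,0,0],
    [0,0,0]
  ],
  "turn": [
    [0,0,0],
    [0.12,0,0],
    [0.12,0,0],
    [0.12,0,0],
    [0.12,0,0],
    [0.12,0,0],
    [0.12,0,0],
    [0.12,0,0]
  ],
  "grip": [0.3,0.3,0.3,0.3,0.3,0.3,0.3,0.3]
}}

```text
t: 7.42
eef_pos: [0.4673, -0.3487, 0.0955]
tool_rot: [0.197, 0.68, 0.196, -0.679]
contact_force: [0.3, -0.5, -0.0]
gripper_width: 0.697
```

Call:
{"name": "apply_moves", "arguments": {
  "travel": [
    [0,0,0],
    [0,0,0],
    [0,0,0],
    [0,0,0],
    [0,0,0],
    [0,0,0],
    [0,0,0]
  ],
  "turn": [
    [0.12,0,0],
    [0.12,0,0],
    [0.12,0,0],
    [0.12,0,0],
    [0.12,0,0],
    [0.12,0,0],
    [0.0,0,0]
  ],
  "grip": [0.3,0.3,0.3,0.3,0.3,0.3,0.3]
}}

```text
t: 8.0
eef_pos: [0.4664, -0.3477, 0.0947]
tool_rot: [-0.068, 0.704, -0.067, -0.704]
contact_force: [0.7, -0.6, -0.3]
gripper_width: 0.7
```

```bash
python3 st.py top side
```

```text
t 8.0 p [ 0.4664 -0.3477  0.0947] toolx [ 0.001  0.002 -1.   ] head 2.951 F [ 0.7 -0.6 -0.3] q [-0.23  0.89  1.16  1.95 -0.99  1.02 -0.35]
top carrier 0.93 [ 514. -251.] [52. 96.] yaw -1.543
 in gate -0.1481 0.0056 -1.383
side carrier 0.77 [ 476. -253.] [108. 121.] yaw -0.125
 in gate -0.1857 -0.0021 0.035
```

Call:
{"name": "apply_moves", "arguments": {
  "travel": [
    [0,-2.4,2.4],
    [0,-2.4,2.4],
    [0,-2.4,2.4],
    [0,-2.4,2.4],
    [0,0,0]
  ],
  "turn": [
    [-0.03,0,0],
    [-0.03,0,0],
    [0,0,0],
    [0,0,0],
    [0,0,0]
  ],
  "grip": [0.3,0.3,0.3,0.3,0.3]
}}

```text
t: 8.62
eef_pos: [0.3815, -0.2377, 0.0947]
tool_rot: [-0.04, 0.707, -0.038, -0.705]
contact_force: [-1.3, 0.2, -0.1]
gripper_width: 0.702
```

```bash
python3 st.py wrist top; cp pics/w*8.*.png pics/now.png 2>/dev/null; ls pics
```

```text
t 8.62 p [ 0.3815 -0.2377  0.0947] toolx [ 0.004  0.002 -1.   ] head 3.032 F [-1.3  0.2 -0.1] q [-0.47  0.74  1.23  2.26 -0.99  0.88 -0.26]
pics/w8.62.png
top carrier 0.88 [ 478. -247.] [ 99. 120.] yaw -0.131
 in gate -0.1848 0.0035 0.029
crop1.png
now.png
side0.png
top0.png
w4.23.png
w5.30.png
w5.78.png
w6.60.png
w8.62.png
```

View pics/now.png

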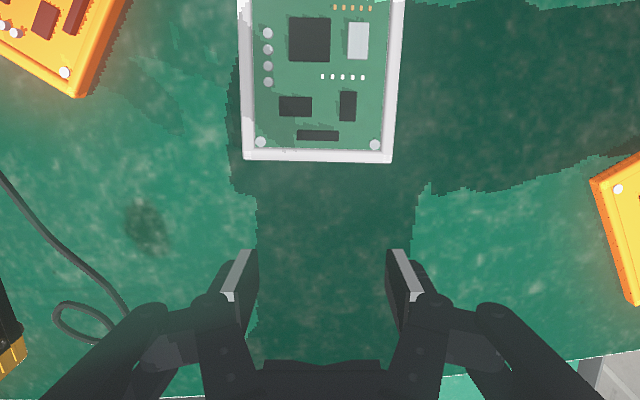

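Call:
{"name": "apply_moves", "arguments": {
  "travel": [
    [3.5,0,0],
    [3.0,0,0],
    [0.8,0,0],
    [0.1,0,-1.0],
    [0,0,-1.0],
    [0,0,-0.4],
    [0,0,-0.4]
  ],
  "turn": [
    [0.03,0,0],
    [0,0,0],
    [0,0,0],
    [0,0,0],
    [0,0,0],
    [0,0,0],
    [0,0,0]
  ],
  "grip": [0.3,0.3,0.3,0.3,0.3,0.3,0.3]
}}

```text
t: 9.35
eef_pos: [0.4262, -0.2558, 0.0226]
tool_rot: [-0.044, 0.712, -0.051, -0.699]
contact_force: [-1.5, -0.5, -0.7]
gripper_width: 0.699
```

```bash
python3 st.py top
```

```text
t 9.35 p [ 0.4262 -0.2558  0.0226] toolx [ 0.019 -0.012 -1.   ] head 3.006 F [-1.5 -0.5 -0.7] q [-0.34  0.87  1.03  2.19 -1.17  0.79 -0.21]
```

```bash
python3 st.py wrist top side; cp pics/w9*.png pics/n2.png
```

```text
t 9.45 p [ 0.4269 -0.2558  0.0229] toolx [ 0.02  -0.012 -1.   ] head 3.007 F [-0.1  0.7 -0.1] q [-0.34  0.87  1.03  2.19 -1.17  0.79 -0.21]
pics/w9.45.png
top carrier 0.67 [ 501. -253.] [ 97. 119.] yaw -0.142
 in gate -0.1608 0.0021 0.018
side carrier 0.7 [ 500. -257.] [105. 119.] yaw -0.14
 in gate -0.1616 -0.0026 0.02
```

View pics/n2.png

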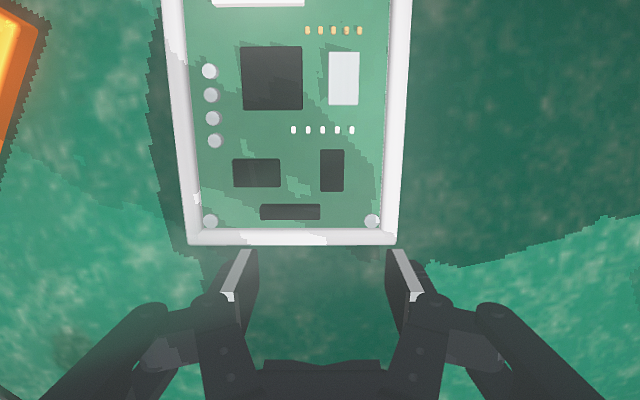

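Call:
{"name": "apply_moves", "arguments": {
  "travel": [
    [0,0,0.8],
    [0,-0.7,0],
    [0,-0.6,0],
    [0,0,0]
  ],
  "turn": [
    [0.01,-0.02,-0.01],
    [0,0,0],
    [0,0,0],
    [0,0,0]
  ],
  "grip": [0.3,0.3,0.3,0.3]
}}

```text
t: 10.03
eef_pos: [0.4174, -0.2394, 0.0226]
tool_rot: [0.054, -0.705, 0.051, 0.706]
contact_force: [-1.0, -0.4, -0.7]
gripper_width: 0.696
```

```bash
python3 st.py
```

```text
t 10.03 p [ 0.4174 -0.2394  0.0226] toolx [-0.001  0.004 -1.   ] head 2.993 F [-1.  -0.4 -0.7] q [-0.37  0.87  1.04  2.21 -1.15  0.81 -0.25]
```

Call:
{"name": "apply_moves", "arguments": {
  "travel": [
    [0,0,-0.6],
    [0,0,-0.9],
    [0,0,-1.1],
    [0,0,-1.1],
    [0,0,-1.1],
    [0,0,-1.1],
    [0,0,-1.0],
    [0,0,-0.6]
  ],
  "turn": [
    [0.01,0,0],
    [0,0,0],
    [0,0,0],
    [0,0,0],
    [0,0,0],
    [0,0,0],
    [0,0,0],
    [0,0,0]
  ],
  "grip": [0.3,0.3,0.3,0.3,0.3,0.3,0.3,0.3]
}}

```text
t: 10.7
eef_pos: [0.4965, -0.2513, 0.0219]
tool_rot: [0.058, -0.702, 0.055, 0.707]
contact_force: [-2.3, 0.5, 1.7]
gripper_width: 0.701
```

```bash
python3 st.py wrist top side; cp pics/w10*.png pics/n3.png
```

```text
t 10.7 p [ 0.4965 -0.2513  0.0219] toolx [-0.007  0.006 -1.   ] head 2.982 F [-2.3  0.5  1.7] q [-0.36  0.95  1.04  2.03 -1.11  0.9  -0.4 ]
pics/w10.70.png
top carrier 0.6 [ 600. -267.] [ 64. 105.] yaw -1.544
 in gate -0.0609 0.0037 -1.384
side carrier 0.75 [ 568. -269.] [105. 119.] yaw -0.161
 in gate -0.0918 -0.0035 -0.001
```

View pics/n3.png

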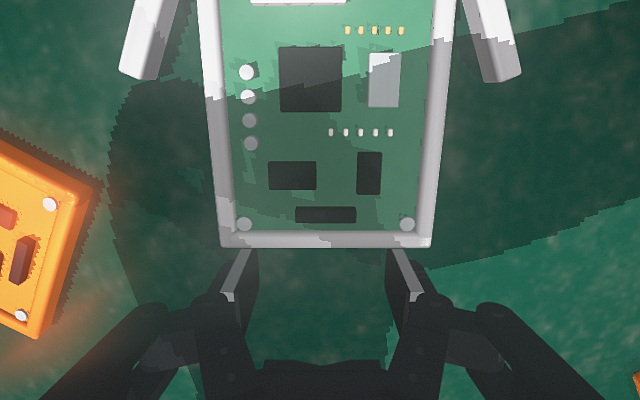

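Call:
{"name": "apply_moves", "arguments": {
  "travel": [
    [0,0,-0.7],
    [0,0,-1.0],
    [0,0,-1.0],
    [0,0,-1.0],
    [0,0,-1.0],
    [0,0,-1.0],
    [0,0,-0.8],
    [0,0,-0.5]
  ],
  "turn": [
    [0,0.005,0],
    [0,0,0],
    [0,0,0],
    [0,0,0],
    [0,0,0],
    [0,0,0],
    [0,0,0],
    [0,0,0]
  ],
  "grip": [0.3,0.3,0.3,0.3,0.3,0.3,0.3,0.3]
}}

```text
t: 11.62
eef_pos: [0.5666, -0.2631, 0.0215]
tool_rot: [0.06, -0.702, 0.055, 0.707]
contact_force: [-2.3, -0.2, 2.4]
gripper_width: 0.703
```

```bash
python3 st.py
```

```text
t 11.62 p [ 0.5666 -0.2631  0.0215] toolx [-0.006  0.008 -1.   ] head 2.977 F [-2.3 -0.2  2.4] q [-0.33  1.01  1.04  1.86 -1.09  0.98 -0.51]
```

Call:
{"name": "apply_moves", "arguments": {
  "travel": [
    [0,0,-0.4],
    [0,0,-0.4],
    [0,0,-0.4],
    [0,0,-0.4],
    [0,0,-0.3],
    [0,0,-0.3],
    [0,0,-0.3]
  ],
  "turn": [
    [0,0,0],
    [0,0,0],
    [0,0,0],
    [0,0,0],
    [0,0,0],
    [0,0,0],
    [0,0,0]
  ],
  "grip": [0.3,0.3,0.3,0.3,0.3,0.3,0.3]
}}

```text
t: 12.2
eef_pos: [0.591, -0.2673, 0.021]
tool_rot: [0.061, -0.7, 0.055, 0.709]
contact_force: [-16.4, 5.6, 11.2]
gripper_width: 0.701
```

```bash
python3 st.py
```

```text
t 12.2 p [ 0.591  -0.2673  0.021 ] toolx [-0.012  0.01  -1.   ] head 2.977 F [-16.4   5.6  11.2] q [-0.32  1.04  1.04  1.8  -1.07  1.01 -0.56]
```

Call:
{"name": "apply_moves", "arguments": {
  "travel": [
    [0,0,-0.3],
    [0,0,-0.3],
    [0,0,-0.3]
  ],
  "turn": [
    [0,0,0],
    [0,0,0],
    [0,0,0]
  ],
  "grip": [0.3,0.3,0.3]
}}

```text
t: 12.45
eef_pos: [0.5909, -0.2677, 0.0203]
tool_rot: [0.065, -0.694, 0.054, 0.715]
contact_force: [-10.7, 3.6, 7.1]
gripper_width: 0.701
```

```bash
python3 st.py wrist; cp pics/w12*.png pics/n4.png
```

```text
t 12.45 p [ 0.5909 -0.2677  0.0203] toolx [-0.028  0.018 -0.999] head 2.973 F [-10.7   3.6   7.1] q [-0.31  1.05  1.04  1.78 -1.06  1.03 -0.57]
pics/w12.45.png
```

View pics/n4.png

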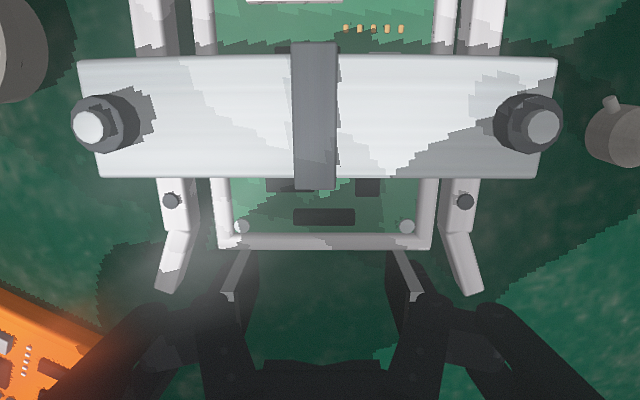

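Call:
{"name": "apply_moves", "arguments": {
  "travel": [
    [0,0,1.5],
    [0,0,2.5],
    [0,0,1.5],
    [-3.5,0,0],
    [-4,0,0],
    [-4,0,0],
    [-4,0,1.5]
  ],
  "turn": [
    [0,0,0],
    [0,0,0],
    [0,0,0],
    [0,0,0],
    [0,0,0],
    [0,0,0],
    [0,0,0]
  ],
  "grip": [0.3,0.3,0.3,0.3,0.3,0.3,0.3]
}}

```text
t: 13.08
eef_pos: [0.5266, -0.2546, 0.1723]
tool_rot: [0.066, -0.692, 0.051, 0.718]
contact_force: [1.5, 0.3, 1.6]
gripper_width: 0.703
```

```bash
python3 st.py wrist top side; cp pics/w13*.png pics/n5.png
python3 - <<'E'
from h import *
save(eyes.read_camera("top"),"pics/top9.png");im=cv2.imread("pics/top9.png");C=cam("top")
for th,z in(("tin",.024),("nozzle",.04)):
    for m in eyes.masks_of(th,"top")[:1]:
        ys,xs=np.nonzero(m["region"]);print(th,m["rect"],pix2w(C,[[xs.mean(),ys.mean()]],z).round(3))
cv2.imwrite("pics/crop9.png",cv2.resize(im[122:222,280:410],None,fx=5,fy=5,interpolation=cv2.INTER_CUBIC))
E
```

```text
t 13.08 p [ 0.5266 -0.2546  0.1723] toolx [-0.035  0.024 -0.999] head 2.976 F [1.5 0.3 1.6] q [-0.45  0.83  1.26  1.87 -0.86  1.18 -0.61]
pics/w13.08.png
top carrier 0.83 [ 678. -283.] [96. 86.] yaw 1.426
 in gate 0.0187 0.0004 1.586
side carrier 0.9 [ 658. -283.] [102. 124.] yaw -0.168
 in gate -0.001 -0.0031 -0.008
tin [290.3, 135.0, 310.9, 157.3] [[ 0.712 -0.149  0.024]]
nozzle [390.0, 172.0, 396.2, 180.7] [[ 0.629 -0.398  0.04 ]]
```

View pics/crop9.png

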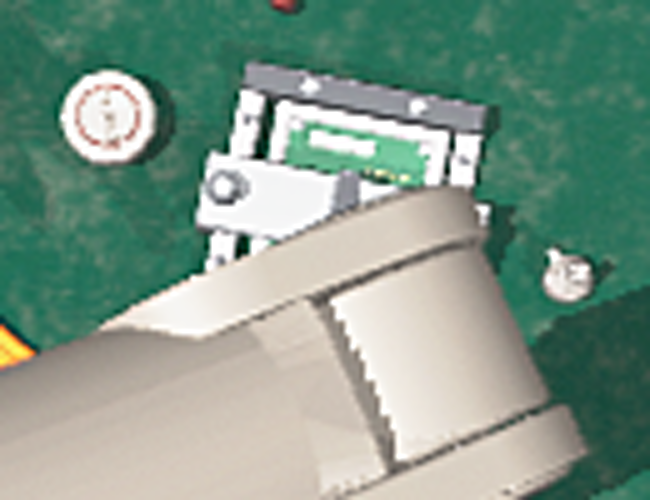

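View pics/n5.png

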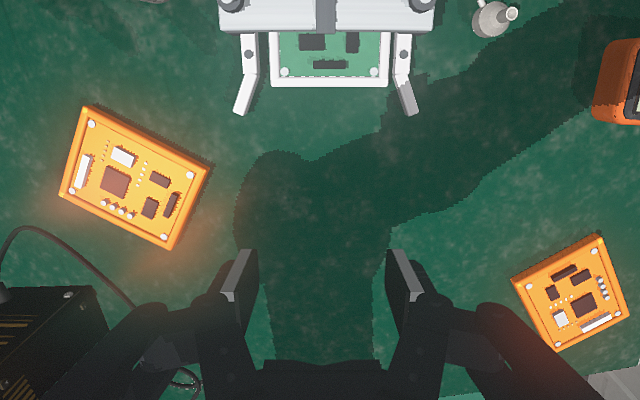

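```bash
python3 -c "
from h import *
print(bot.hand_in())"
```

```text
the job is handed in; nothing more can be done
None
```

The aluminium carrier is pushed in under the crossbar of the large gate and, by every check I made, is home and square against the end stop. I handed the job in at about 13 s on the robot clock, with the arm raised clear and touching nothing.

**How it was done:** I pushed the carrier sideways with two fingertips on its long side to line it up with the gate. Then I pushed it straight in from its trailing edge.

**Last checks:**
- **Home:** The fingertips stalled against the stop with about 16 N of push, and a second push did not move the carrier.
- **Position:** The side camera puts the carrier at (-1, -3) mm and -0.008 rad in the gate frame. The calibration is only good to about 2 mm.
- **Square:** In the top and wrist pictures the carrier's edges run parallel to the stop and the bar.
- **Bystanders:** The tin and nozzle stand where they were, to within 1 mm.

**What disagreed or went wrong:**
- The last top-camera fit of the carrier gave 19 mm and was not usable, because the bar and the arm hid part of it.
- While lowering behind the carrier, near the arm's inner reach limit, the arm drifted forward. It pushed the carrier about 24 mm early, flat and straight. I recentred the fingers before going on.

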